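# Fit the sample carousel to the field analyser

## Task

Fit the blue-and-white sample carousel onto the analyser's turntable: turn it until its three large round holes stand over the three headed studs, lower it until it lies flat on the turntable, then twist it clockwise (seen from above) until it stops, so that the stud heads lock it down. Let go of it, and leave the pump bottle, label printer and specimen jar where they stand.

Things in the scene. Friction and masses are not known exactly. Their poses are not given: they have to be found in the camera images.
- carousel_center (a point): Sample carousel, loose, 0.3 to 0.55 kg, 74 mm high: blue round plate 160 mm across, 6 mm thick, with a white rim (57 to 80 mm from the axis, 24 mm high, tube caps on it to 31 mm) and a column with a carrying knob in the middle. This point: on its axis half-way up, 37 mm above its flat underside; z up, x towards the large hole of one keyhole. Its three ways round are equally right.
- knob (a point): Middle of the carousel's round black knurled carrying knob, on the axis, 58 mm above the carousel's underside. Knob 44 mm across, 32 mm high; its top is 74 mm above the underside; under it the column is 26 mm across. Fixed to the carousel; grip it across its sides from above at any yaw.
- keyhole (a point): Centre of the large hole, 24 mm across, of one of three keyholes through the carousel's plate, at its underside: 40 mm from the axis, on the x axis. The others are 120 degrees either way. From each large hole a slot 12 mm wide curves counter-clockwise (seen from above), along the same 40 mm radius, to a closed round end.
- slot_stop (a point): Point of the carousel's underside where a stud's axis stands when the stud is hard against the closed end of the slot of point keyhole: 40 mm from the carousel's axis, 32 degrees counter-clockwise from its x axis. So from holes over studs, the carousel turns 32 degrees clockwise to its stop.
- seat (a point): Centre of the turntable's top face, on its axis, z up, x towards stud 0. Dark steel disc 112 mm across on the analyser's deck; top face 82 mm above the table, 12 mm above the deck. Braked: it does not turn. The seated carousel's underside lies on this face, its axis on this axis.
- stud0 (a point): Foot of steel stud 0, at the turntable's top face, on its x axis, 40 mm from its axis. Each of the three studs has a neck 8 mm across and 8 mm high and on it a head 18 mm across with a bevelled top, up to 16 mm above the face. The head passes a large hole of the carousel with 3 mm to spare all round, but not the slot; the neck passes the slot.
- stud1 (a point): Foot of stud 1, alike, 120 degrees counter-clockwise of stud 0.
- stud2 (a point): Foot of stud 2, alike, 240 degrees counter-clockwise of stud 0.
- analyser: White and grey desktop analyser, fixed; origin on the table under the turntable's axis, x towards its rear. Deck 70 mm high, 240 mm wide, from 112 mm in front of the axis to 122 mm behind. In front of it a console with touch screen, at most 80 mm high, to 200 mm from the axis. Behind the turntable an optics head 90 mm wide, 87 to 121 mm from the axis, rises to 106 mm above the table.
- sanitiser_center (a point): Bystander: clear pump bottle, 74 mm across, 195 mm high, loose; this point is half-way up.
- printer_center (a point): Bystander: black label printer, 105 x 85 x 48 mm, loose; this point is its centre.
- jar_center (a point): Bystander: specimen jar with orange lid, 66 mm across, 68 mm high, loose; this point is half-way up.

How it is judged:
By the outcome, as a careful person would: the job done as asked, in the order asked, and still so for the second after the job is handed in, with the robot touching nothing.
It also fails if it takes over 51 s, if anything falls off the work surface, if the arm or the gripper's body presses on something with over 40 N, if the wrist force passes 120 N, or if a joint passes its speed limit or range.

## Robot

A 6-joint arm with a two-finger parallel gripper is mounted at the origin on the work surface. World frame = base frame: x ahead of the robot, y to its left, z up, the work surface at z = 0. Lengths are in mm, angles in rad, forces in N, time in s.
With the tool pointing down it reaches from about 150 to 775 mm from the base axis. Payload 6.1 kg.
Tool frame: the origin (TCP) lies between the finger pads; the fingertips stand 19 mm ahead of it and the grasp point (between the pads) is the TCP (env.tips_ahead is the distance from the TCP to the fingertips, in mm); x points along the fingers, z is the direction in which the jaws open and shut, and the axes are right-handed (so a half turn about x gives the same grasp; the last joint's range is limited). The gripper opens to 85 mm and grips with 20 to 120 N. Pads are 22 mm wide; open, the fingers measure 114 mm over their backs; the gripper's body (76 mm by 85 mm) begins 54 mm behind the grasp point. The pads swing forward as they close: fully open they stand 13 mm farther back than shut.
Start: joints at [-1.345, 0.126, -0.04, 1.405, 0, 1.571], TCP at [117.535, -511.658, 250.295] pointing down, gripper open.
Joint ranges: [-2.72, 2.72], [-0.95, 1.95], [-1.27, 1.35], [-1.78, 2.02], [-1.46, 1.47], [-3.14, 3.14]. Speed limits (rad/s): [2.39, 2.39, 3.01, 3.14, 3.14, 3.14].

## Interface

Orientations are given as [roll, pitch, yaw] about the fixed x, y, z axes, in that order (R = Rz(yaw) Ry(pitch) Rx(roll)).
In Python, from workcell import env gives the robot as it stands. The module is installed in compiled form; this text tells all that it offers. Calls block until the motion is done:
- env.movep(position, orientation): joint-space move of the TCP to a pose.
- env.servo_line(position, velocity=150, orientation=None, max_force=None): straight line of the TCP; orientation=None keeps the orientation; velocity is the mean speed in mm/s. With max_force (N) it stops when the force on the tool has changed by that much, and returns True; else False.
- env.goto_joints(angles): joint-space move.
- env.grip(opening): finger opening in mm; the grip force is fixed at half the most; returns when the fingers have stopped.
- env.hold(seconds).
- env.solve_ik(position, orientation): joint angles nearest the present ones, or None.
- env.read_camera(name): name is "scene" or "side" or "wrist"; returns a dict with "img" (400x640x3 uint8, red, green, blue), "z_map" (400x640 float32, mm along the optical axis (not along the pixel's ray), 0 where there is no reading), "fx", "fy", "cx", "cy" (pixels), "T" (4x4, takes a point from camera to world coordinates). Camera axes: x right, y down, z forward; pixel columns grow to the right and rows downward; lengths in mm; the calibration is good to about 2 mm. A picture is of the moment at which its call begins.
A pose or a line that the arm cannot do raises env.MotionError and nothing moves.
- env.job_done(): hands the job in, once; it reports no verdict.
Readings, each from a call of its own:
- env.get_time_s(): time.
- env.get_joint_pos(): joint angles.
- env.get_qvel(): joint speeds.
- env.get_joint_torque(): joint torques, N m.
- env.get_ee_pos(): TCP position.
- env.get_tool_rot(): TCP orientation.
- env.get_force(): force on the tool from outside, world axes, zero at the start.
- env.get_wrist_torque(): the same for the moment, N m.
- env.get_finger_gap(): finger opening in mm.
Only numpy, scipy, OpenCV 4.12 (cv2) and the standard library are available. Lean on these libraries where they do the work, as an engineer would, in place of code of your own. Each camera call takes 0.05 s, during which the arm holds its last target.

## Working session

There is one attempt and no reset: what is moved stays moved. The work goes in short steps, each a Python script; the robot and the scene stay as the last script left them, time stands still between calls to the robot, and variables do not carry over. Pictures are saved under pics/ and viewed, and the job is handed in when it is done.

```bash
mkdir -p pics; ls
python3 - <<'E'
from workcell import env
import cv2,numpy as np
for n in ["scene","side","wrist"]:
    c=env.read_camera(n); cv2.imwrite(f"pics/{n}0.png",c["img"][:,:,::-1]); np.savez(f"{n}0.npz",**c)
    print(n,c["fx"],c["cx"],c["cy"],np.round(c["T"],3).tolist())
print(env.get_time_s(),env.get_tool_rot(),env.tips_ahead)
E
```

```text
pics
scene 420.44908198379557 318.57640949103126 200.1366546956002 [[0.215, 0.802, -0.557, 1039.438], [0.977, -0.179, 0.119, -134.487], [-0.004, -0.569, -0.822, 790.519], [0.0, 0.0, 0.0, 1.0]]
side 432.9505124510348 319.14707755774856 197.25162877255875 [[0.951, -0.245, 0.191, 356.587], [-0.31, -0.728, 0.612, -679.113], [-0.011, -0.641, -0.768, 922.048], [0.0, 0.0, 0.0, 1.0]]
wrist 295.82724835487517 319.8951097367251 194.97672365600872 [[0.224, -0.922, -0.316, 199.345], [-0.975, -0.212, -0.073, -491.363], [0.0, 0.325, -0.946, 372.991], [0.0, 0.0, 0.0, 1.0]]
0.15 [-3.11659623  1.5695805   1.82158305] 19.0
```

View pics/scene0.png

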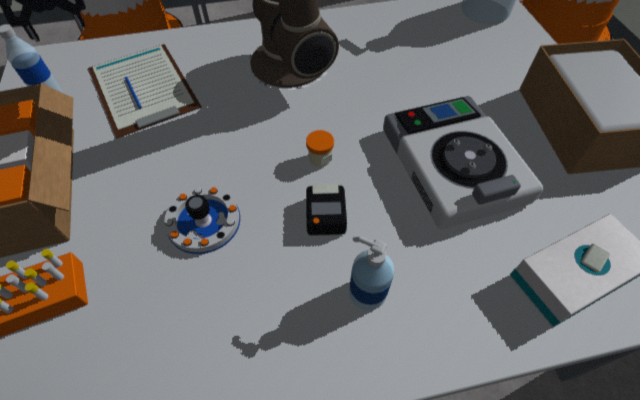

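View pics/side0.png

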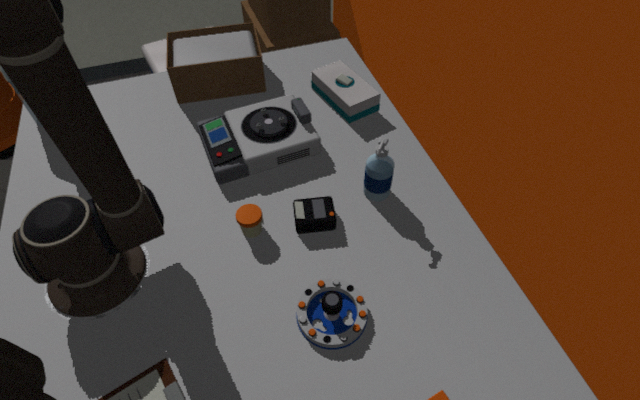

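View pics/wrist0.png

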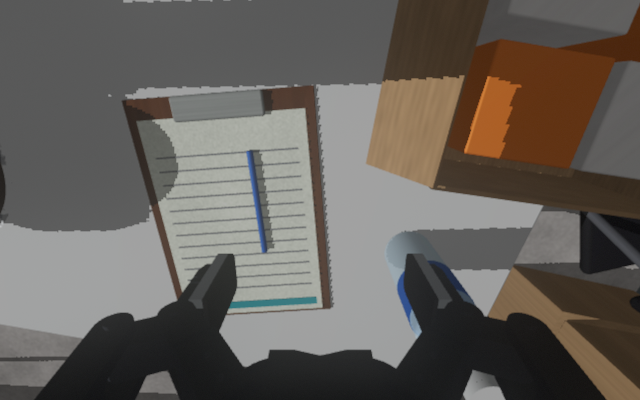

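The scene view shows the carousel at about (203,218) with its knob at (199,205), the turntable at (470,157), the printer at (326,209), the jar at (320,147) and the bottle at (371,275). The side view shows the carousel at about (332,313) and the turntable at (268,123). The wrist view shows only the clipboard area.

```bash
cat > h.py <<'E'
import numpy as np,cv2
def cloud(c):
    z=c["z_map"];v,u=np.mgrid[0:400,0:640]
    P=np.stack([(u-c["cx"])*z/c["fx"],(v-c["cy"])*z/c["fy"],z],-1)
    P=P@c["T"][:3,:3].T+c["T"][:3,3]; P[z<=0]=np.nan
    return P
def circ(xy):
    A=np.c_[xy,np.ones(len(xy))];s=np.linalg.lstsq(A,(xy**2).sum(1),rcond=None)[0]
    c=s[:2]/2;return c,np.sqrt(s[2]+c@c)
E
python3 - <<'E'
from h import *
for n,pts in [("scene",[(199,201),(470,156),(326,209),(320,140),(371,255),(190,225),(440,115),(497,190)]),("side",[(332,300),(268,122),(315,213),(249,214),(380,160)])]:
    c=dict(np.load(n+"0.npz"));P=cloud(c)
    for u,v in pts: print(n,u,v,np.round(P[v,u]))
    # fits
    k=np.isfinite(P).all(-1)
    knob=P[P.shape[0]*[False]] if 0 else None
    u,v=pts[0]; K=P[v,u]
    m=k&(np.hypot(P[...,0]-K[0],P[...,1]-K[1])<40)&(P[...,2]>70)&(P[...,2]<80)
    print("knobtop",m.sum(),P[m].mean(0),P[m].min(0),P[m].max(0))
    u,v=pts[1]; K=P[v,u]
    m=k&(np.hypot(P[...,0]-K[0],P[...,1]-K[1])<75)&(P[...,2]>78)&(P[...,2]<86)
    print("disc",m.sum(),(P[m].min(0)+P[m].max(0))/2,P[m].max(0)-P[m].min(0),np.median(P[m],0))
E
```

```text
scene 199 201 [ 504. -273.   76.]
scene 470 156 [518. 319.  84.]
scene 326 209 [565. -17.  52.]
scene 320 140 [386.  10.  69.]
scene 371 255 [744.  17. 168.]
scene 190 225 [ 513. -308.    8.]
scene 440 115 [375. 307.  75.]
scene 497 190 [630. 319. 107.]
knobtop 317 [ 508.82419074 -279.77406683   75.11397333] [ 485.97934267 -302.05850363   70.01203206] [ 529.31891797 -258.74681368   78.44385324]
disc 1439 [514.66550696 318.48490254  81.99792619] [112.81437287 110.98153304   7.97689265] [519.23166417 318.74054665  83.12980965]
side 332 300 [ 505. -283.   74.]
side 268 122 [511. 314.  83.]
side 315 213 [547. -30.  50.]
side 249 214 [386.   6.  68.]
side 380 160 [735.  12. 140.]
knobtop 305 [ 505.19370514 -282.53009386   73.43112359] [ 484.12892919 -303.74157318   70.10179145] [ 527.60928287 -260.18595123   78.16290857]
disc 671 [513.7378723  315.02082843  81.89688292] [110.96851156 113.14070476   7.75728225] [514.31414819 314.4733989   81.39067042]
```

```bash
python3 - <<'E'
from h import *
s=np.load("scene0.npz")["img"];d=np.load("side0.npz")["img"]
f=lambda im,u,v:cv2.resize(im[v-50:v+50,u-50:u+50],(400,400),interpolation=cv2.INTER_CUBIC)
a=np.hstack([f(s,470,157),f(d,268,123)]);
cv2.imwrite("pics/crop.png",np.clip(a[:,:,::-1].astype(float)*1.6,0,255).astype('uint8'))
E
python3 - <<'E'
from workcell import env
import cv2,numpy as np
a=np.arctan2(-281,507)
env.movep([507,-281,200],[0,np.pi/2,a])
c=env.read_camera("wrist"); cv2.imwrite("pics/w1.png",c["img"][:,:,::-1]); np.savez("w1.npz",**c)
print(env.get_time_s(),env.get_ee_pos(),env.get_joint_pos())
E
```

```text
1.8667 [ 506.42640732 -281.95024214  200.25427617] [-5.07895222e-01  2.32771038e-01 -1.97874817e-02  1.31790803e+00
 -2.33830600e-04  1.57082672e+00]
```

View pics/crop.png

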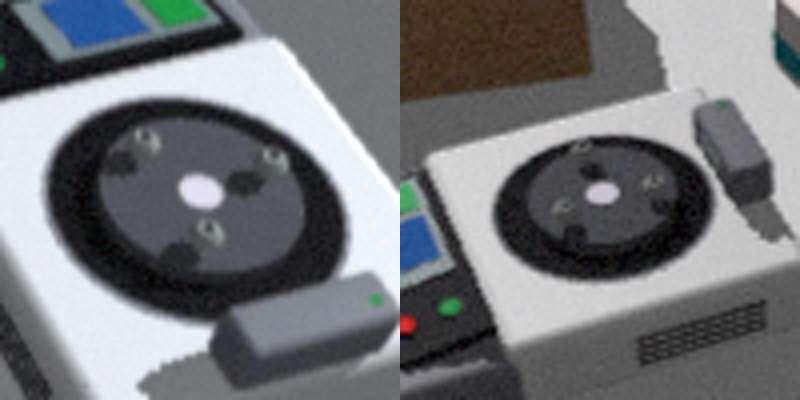

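View pics/w1.png

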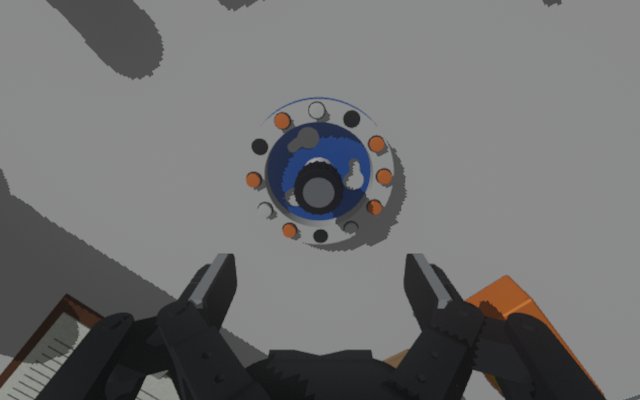

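The crop shows three studs on the turntable. The wrist view shows the carousel centred near (318,180), with keyholes at about (305,138), (355,175) and (292,198). Next is the turntable, seen with the same camera.

```bash
cat >> h.py <<'E'
def topdown(c,cx,cy,z,half=90,s=4):
    # image of plane z, x right? col=+x, row=-y
    n=int(2*half*s); j,i=np.meshgrid(np.arange(n),np.arange(n))
    X=cx-half+j/s; Y=cy+half-i/s
    W=np.stack([X,Y,np.full_like(X,z)],-1)-c["T"][:3,3]
    Q=W@c["T"][:3,:3]
    return cv2.remap(c["img"],(Q[...,0]/Q[...,2]*c["fx"]+c["cx"]).astype('f4'),(Q[...,1]/Q[...,2]*c["fy"]+c["cy"]).astype('f4'),cv2.INTER_CUBIC)
E
python3 - <<'E'
from workcell import env
from h import *
a=np.arctan2(317,514)
env.movep([514,317,240],[0,np.pi/2,a])
c=env.read_camera("wrist"); np.savez("w2.npz",**c)
print(env.get_time_s(),env.get_ee_pos(),env.get_joint_pos())
c1=dict(np.load("w1.npz"))
A=topdown(c1,507,-281,6,50,4);B=topdown(c,514,317,98,50,4)
im=np.hstack([A,B])
cv2.imwrite("pics/td.png",np.clip(im[:,:,::-1]*1.5,0,255).astype('uint8'))
for cc,z0,z1,K in [(c1,70,78,(507,-281)),(c1,20,27,(507,-281)),(c,78,86,(514,317))]:
    P=cloud(cc);m=np.isfinite(P[...,0])&(np.hypot(P[...,0]-K[0],P[...,1]-K[1])<90)&(P[...,2]>z0)&(P[...,2]<z1)
    print(m.sum(),(P[m].min(0)+P[m].max(0))/2,np.ptp(P[m],0),P[m].mean(0))
E
```

```text
4.0667 [514.46335887 316.10541493 239.95583341] [ 5.51037876e-01  2.77736864e-01  1.25022034e-01  1.41818280e+00
 -1.53695012e-04  1.57076144e+00]
1811 [ 505.70785255 -278.85274183   73.17838371] [44.88088114 44.92959817  6.33974632] [ 506.3220025  -277.87822281   73.82659977]
6839 [ 505.56324257 -279.15858669   23.52452597] [156.83529704 156.80197636   6.9473348 ] [ 508.81582722 -272.41489212   23.76026736]
8831 [530.3502664  321.05292199  81.98167941] [144.99171332 111.2990326    7.94310277] [512.8426578  323.61761238  81.75934817]
```

View pics/td.png

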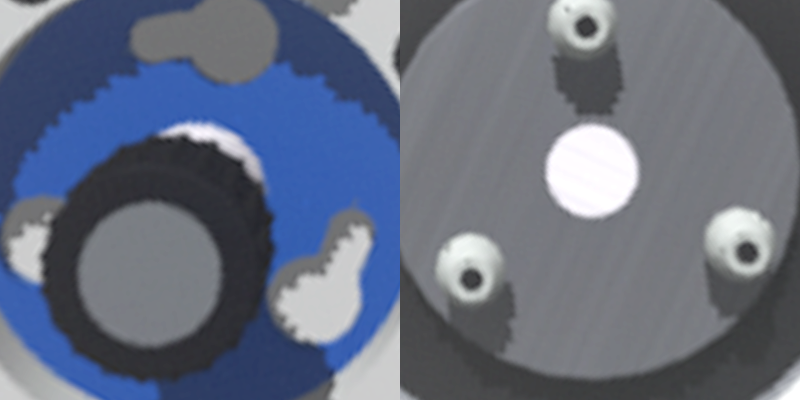

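Stud sockets measure at about (510.5,360.5), (481.8,297.3) and (550.8,304.3), and all radii from their mean are 40 mm, which matches. To remove the wrist camera's calibration error I'll look once more from the opposite yaw, and fit the keyhole angle with a model.

```bash
python3 - <<'E'
from workcell import env
from h import *
a=np.arctan2(317,514)+np.pi
q=env.solve_ik([514,317,240],[0,np.pi/2,a]);print(q)
env.movep([514,317,240],[0,np.pi/2,a])
env.hold(0.2)
c=env.read_camera("wrist"); np.savez("w3.npz",**c)
print(env.get_time_s(),env.get_ee_pos(),env.get_joint_pos())
E
cat > fit.py <<'E'
from h import *
from scipy.optimize import minimize,least_squares
c1=dict(np.load("w1.npz"))
ims=[]
for n in ("w2","w3"):
    c=dict(np.load(n+".npz")); ims.append(topdown(c,514,319,98,50,4))
    g=cv2.cvtColor(ims[-1],cv2.COLOR_RGB2GRAY).astype(float)
    g=cv2.GaussianBlur(g,(0,0),2)
    # stud: bright ring 2..8 mm, dark socket <2.3mm ; template score
    t=np.arange(0,2*np.pi,np.pi/12)
    def smp(x,y):
        return cv2.remap(g.astype('f4'),((x-464)*4).astype('f4').reshape(1,-1),((369-y)*4).astype('f4').reshape(1,-1),cv2.INTER_LINEAR)
    def cost(p):
        s=0
        for k in range(3):
            X=p[0]+40*np.cos(p[2]+k*2*np.pi/3);Y=p[1]+40*np.sin(p[2]+k*2*np.pi/3)
            for r,w in((0.3,1),(1.2,1),(4.2,-1),(5,-1)): s+=w*smp(X+r*np.cos(t),Y+r*np.sin(t)).mean()
        return s
    best=min((minimize(cost,[514+dx,319+dy,np.deg2rad(-24.4)],method="Nelder-Mead",options=dict(initial_simplex=np.array([[514+dx,319+dy,-.426],[515+dx,319+dy,-.426],[514+dx,320+dy,-.426],[514+dx,319+dy,-.40]]))) for dx in(-2,0,2) for dy in(-3,-1,1,3)),key=lambda r:r.fun)
    print(n,best.x[:2],np.rad2deg(best.x[2]),best.fun)
# carousel
s=4;half=60;C=(505.6,-279.)
A=topdown(c1,*C,6,half,s)
P=cloud(c1)
hsv=cv2.cvtColor(A,cv2.COLOR_RGB2HSV)
blue=((hsv[...,1]>110)).astype(float)
n=A.shape[0];j,i=np.meshgrid(np.arange(n),np.arange(n));X=C[0]-half+j/s;Y=C[1]+half-i/s
k0=(A[n//2,n//2])
dark=(hsv[...,2]<60)&(hsv[...,1]<110)
def cost(p):
    x=X-p[0];y=Y-p[1];r=np.hypot(x,y);th=np.arctan2(y,x)
    th=(th-p[2]+np.deg2rad(44))%(2*np.pi/3)-np.deg2rad(44)
    hx=r*np.cos(th)-40;hy=r*np.sin(th)
    d=np.hypot(hx,hy)-12
    S=np.deg2rad(32); d2=np.where(th<0,1e3,np.where(th>S,np.hypot(r*np.cos(th)-40*np.cos(S),r*np.sin(th)-40*np.sin(S)),abs(r-40)))-6
    d=np.minimum(d,d2); m=1/(1+np.exp(-d/0.3))
    v=(r>22)&(r<53)&~M
    return ((m-blue)**2)[v].mean()
# knob occlusion mask: project from knob top offset; use dark region dilated
M=cv2.dilate(dark.astype(np.uint8),np.ones((9,9)))>0
best=min((minimize(cost,[C[0],C[1],np.deg2rad(a)],method="Nelder-Mead",options=dict(initial_simplex=np.array([[C[0],C[1],np.deg2rad(a)],[C[0]+2,C[1],np.deg2rad(a)],[C[0],C[1]+2,np.deg2rad(a)],[C[0],C[1],np.deg2rad(a+4)]]))) for a in(-48,-43,-38)),key=lambda r:r.fun)
print(best.x[:2],np.rad2deg(best.x[2]),best.fun)
p=best.x;vis=np.repeat((blue*255).astype(np.uint8)[...,None],3,2);vis[M]=90
for k in range(3):
    for dd,R in((0,12),(32,6)):
        t=p[2]+k*2*np.pi/3+np.deg2rad(dd);u=(p[0]+40*np.cos(t)-C[0]+half)*s;v=(C[1]+half-p[1]-40*np.sin(t))*s
        for I in(vis,A):cv2.circle(I,(int(u),int(v)),R*s,(0,0,255),1)
D=cv2.resize(A[:,:,::-1],None,fx=.8,fy=.8)
cv2.imwrite("pics/fit.png",np.hstack([cv2.resize(vis,(384,384)),D]))
E
python3 fit.py
```

```text
[ 0.55263133  0.27780065  0.12520248  1.41819815  0.         -1.57079633]
6.9667 [513.97834381 317.01310805 240.0123247 ] [ 5.52667082e-01  2.77776466e-01  1.25197501e-01  1.41821502e+00
  3.38821571e-06 -1.57073118e+00]
w2 [514.15961583 321.01278068] -24.46093255421308 -540.332275390625
w3 [514.24968973 320.88162901] -24.47365502022146 -546.444580078125
[ 506.30760984 -279.15765458] -42.68871907611803 0.09411458978838905
```

View pics/fit.png

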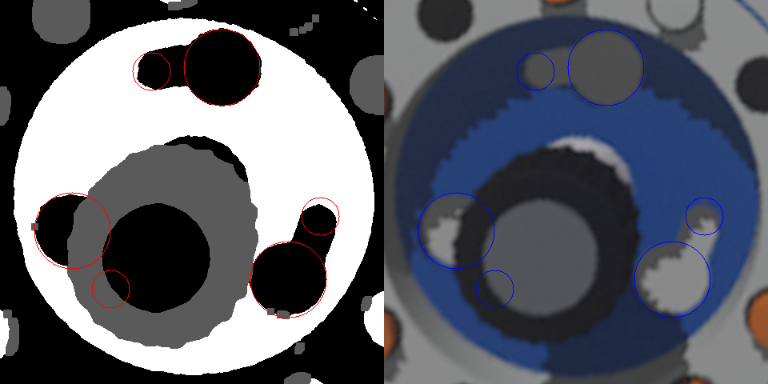

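The two opposite wrist views agree: axis at (514.2, 320.9) and stud phase −24.5°. The fit puts the holes at −42.7°, with the carousel axis at about (506.0, −279.1). So I grip at yaw 0, place at +18.2° and lock at −13.8°.

Run:
```python
from workcell import env
import numpy as np
o=lambda d:[0,np.pi/2,np.deg2rad(d)]
env.movep([506,-279.1,160],o(0))
print(env.get_joint_pos(),env.get_time_s())
env.grip(70)
print(env.servo_line([506,-279.1,58],120,max_force=15),env.get_ee_pos(),env.get_time_s())
env.grip(30)
print(env.get_finger_gap(),env.get_force(),env.get_time_s())
print(env.servo_line([506,-279.1,100],120))
env.hold(.1)
print(env.get_finger_gap(),env.get_force(),env.get_time_s())
import cv2
c=env.read_camera("wrist"); cv2.imwrite("pics/w4.png",c["img"][:,:,::-1])
c=env.read_camera("scene"); cv2.imwrite("pics/s4.png",cv2.resize(c["img"][130:290,100:340,::-1],None,fx=3,fy=3))
```

```text
[-5.03275340e-01  2.38894784e-01 -1.00223721e-01  1.23144083e+00
  9.53866249e-05  1.06638596e+00] 9.2167
False [ 506.48577578 -279.37391164   58.76312781] 10.525
42.24974793984289 [-1.94235096  0.05197687  5.52875063] 10.8833
False
42.401632233125795 [ 0.0624123  -0.04631876 -5.79715971] 11.4833
```

View pics/w4.png

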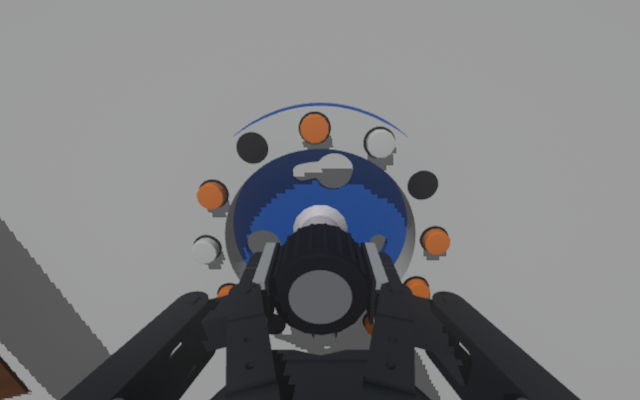

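View pics/s4.png

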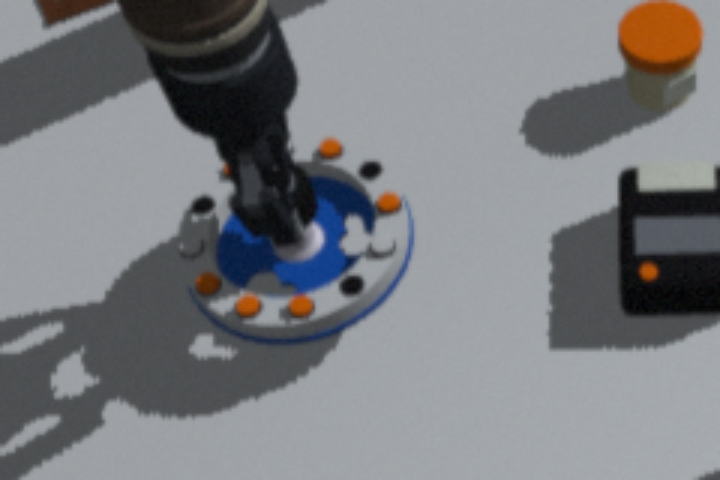

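The carousel hangs level in the grip (gap 42.4 mm, 5.8 N), with the front hole at (333,170) and its slot to the left. I'll carry it to a hover above the studs and re-measure its angle there.

Run:
```python
from workcell import env
from h import *
o=lambda d:[0,np.pi/2,np.deg2rad(d)]
p=env.get_ee_pos()
env.servo_line([506,-279.1,200],200)
env.servo_line([514.2,320.9,200],220,orientation=o(18.2))
env.servo_line([514.2,320.9,165],150)
env.hold(.2)
print(env.get_ee_pos(),env.get_finger_gap(),env.get_force(),env.get_joint_pos(),env.get_time_s())
c=env.read_camera("wrist"); np.savez("w5.npz",**c)
s=env.read_camera("scene");d=env.read_camera("side")
z=env.get_ee_pos()[2]-58+6
A=topdown(c,514.2,320.9,z,60,4)
for k in range(3):
    for dd,R in((0,12),(32,6)):
        t=np.deg2rad(-24.5+120*k+dd)
        cv2.circle(A,(int(240+160*np.cos(t)),int(240-160*np.sin(t))),R*4,(255,0,0),1)
cv2.imwrite("pics/h5.png",A[:,:,::-1])
f=lambda im,u,v:cv2.resize(im[v-60:v+60,u-60:u+60],(400,400),interpolation=cv2.INTER_CUBIC)
cv2.imwrite("pics/h5b.png",np.hstack([f(s["img"],470,145),f(d["img"],268,113)])[:,:,::-1])
```

```text
[514.76314033 321.1829154  166.32410336] 42.63726046947166 [-0.09108375 -0.54414252 -3.97712304] [ 5.57852082e-01  2.89703886e-01 -2.01787766e-02  1.25890730e+00
 -2.88275734e-05  1.81106535e+00] 15.6917
```

View pics/h5.png

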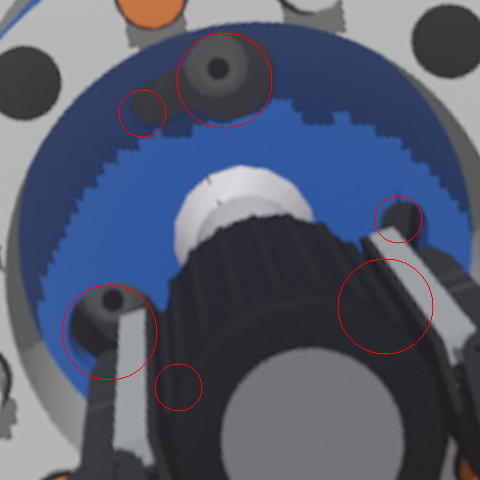

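View pics/h5b.png

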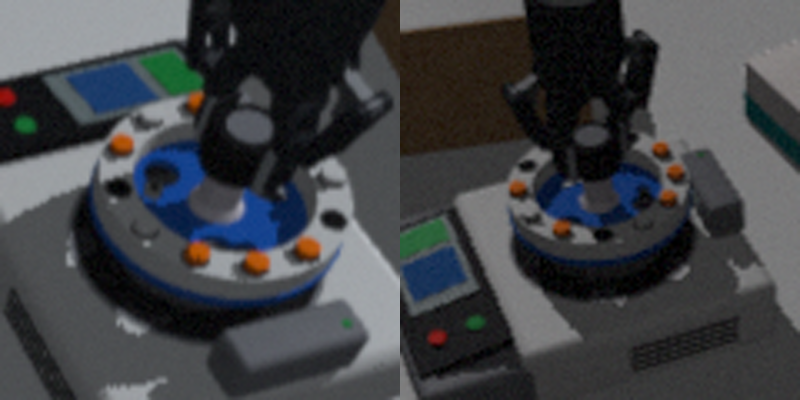

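The hole outlines match the predicted circles within about 1 mm and the studs show through them, at (218,68) and (112,300). Lowering now with force guarding.

Run:
```python
from workcell import env
r=env.servo_line([514.2,320.9,137],40,max_force=10)
print(r,env.get_ee_pos(),env.get_force(),env.get_wrist_torque(),env.get_finger_gap(),env.get_time_s())
env.hold(.2);print(env.get_ee_pos(),env.get_force())
```

```text
True [513.87119155 320.74530518 141.20411207] [-1.55935222  0.0665587   4.33088489] [-0.02380475 -0.06482025 -0.03476555] 42.40799346372453 16.425
[513.88894219 320.73331859 141.17391303] [-1.36156344 -0.42735009  5.39469643]
```

Run:
```python
from workcell import env
import numpy as np
o=lambda d:[0,np.pi/2,np.deg2rad(d)]
def st(d): 
    R=env.get_tool_rot(); print(d,"act %.1f"%np.rad2deg((R[2]-R[0]+np.pi)%(2*np.pi)-np.pi),np.round(env.get_ee_pos(),1),np.round(env.get_force(),1),np.round(env.get_wrist_torque(),2),round(env.get_finger_gap(),1),env.get_time_s(),flush=True)
st(18.2)
for d in [15,10,4,-2,-8,-12]:
    r=env.servo_line([514.2,320.9,140.8],40,orientation=o(d),max_force=30); st(d)
    if r or abs(env.get_wrist_torque()[2])>1: print("stop");break
```

```text
18.2 act 18.2 [513.9 320.7 141.2] [-1.4 -0.4  5.4] [-0.01 -0.08  0.05] 42.9 16.625
15 act 15.1 [514.5 321.2 141.2] [0.3 0.9 2.2] [ 0.14 -0.02 -0.19] 43.0 16.875
10 act 10.2 [514.5 321.  141.2] [0.  0.6 2.6] [ 0.03 -0.01 -0.23] 42.7 17.125
4 act 4.2 [514.4 321.  141.2] [0.7 0.4 3.7] [ 0.02 -0.03 -0.29] 42.9 17.3833
-2 act -1.7 [514.4 321.  141.2] [-0.2 -0.   5.4] [-0.02 -0.07 -0.26] 42.7 17.6417
-8 act -7.8 [514.4 321.  141.2] [-0.6 -1.   4.6] [-0.01  0.03 -0.28] 42.8 17.9
-12 act -11.7 [514.4 321.  141.2] [-0.2 -0.1  5.4] [-0.   -0.06 -0.23] 42.7 18.15
```

Run:
```python
from workcell import env
from h import *
o=lambda d:[0,np.pi/2,np.deg2rad(d)]
def st(d): 
    R=env.get_tool_rot(); print(d,"act %.1f"%np.rad2deg((R[2]-R[0]+np.pi)%(2*np.pi)-np.pi),np.round(env.get_ee_pos(),1),np.round(env.get_force(),1),np.round(env.get_wrist_torque(),2),round(env.get_finger_gap(),1),env.get_time_s(),flush=True)
for d in np.arange(-13,-22,-1.):
    r=env.servo_line([514.2,320.9,140.8],40,orientation=o(d),max_force=30); env.hold(.1); st(d)
    if r or abs(env.get_wrist_torque()[2])>0.9: print("stop");break
c=env.read_camera("wrist"); np.savez("w6.npz",**c)
A=topdown(c,514.2,320.9,88,60,4)
for k in range(3):
    t=np.deg2rad(-24.5+120*k)
    cv2.circle(A,(int(240+160*np.cos(t)),int(240-160*np.sin(t))),24,(255,0,0),1)
    t-=np.deg2rad(32)
    cv2.circle(A,(int(240+160*np.cos(t)),int(240-160*np.sin(t))),48,(255,255,0),1)
cv2.imwrite("pics/t6.png",A[:,:,::-1])
```

```text
-13.0 act -12.7 [514.4 321.  141.2] [0.7 0.2 5.8] [-0.04 -0.01 -0.06] 42.9 18.5
-14.0 act -13.7 [514.4 320.9 141.2] [ 0.5 -0.2  6.3] [-0.11 -0.09  0.29] 43.0 18.85
-15.0 act -14.5 [514.4 320.8 141.2] [ 0.  -1.6  5.6] [-0.28 -0.02  1.38] 42.3 19.2
stop
```

View pics/t6.png

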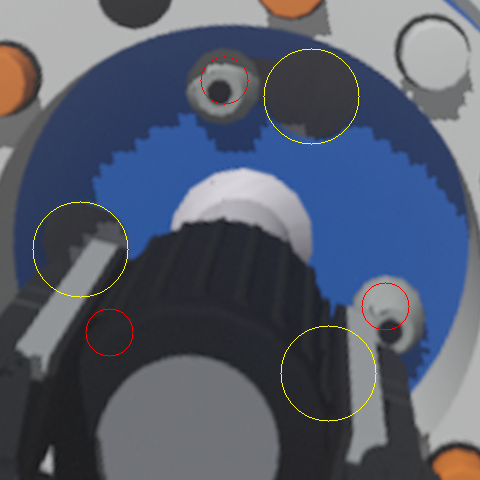

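The yellow predicted hole circles match the holes, and the stud heads sit over the slot ends at (222,85) and (387,310). Torque jumped to 1.4 N m at −14.5°, so it is at the stop. Next I release, lift and inspect.

Run:
```python
from workcell import env
from h import *
o=lambda d:[0,np.pi/2,np.deg2rad(d)]
env.servo_line([514.2,320.9,141],40,orientation=o(-14.6));env.hold(.1)
print(env.get_wrist_torque(),env.get_force())
env.grip(68); env.hold(.1)
print(env.get_finger_gap(),env.get_force(),env.get_wrist_torque())
env.servo_line([514.2,320.9,240],120); env.hold(.2)
print(env.get_force(),env.get_time_s())
c=env.read_camera("wrist"); np.savez("w7.npz",**c)
s=env.read_camera("scene");d=env.read_camera("side")
P=cloud(c);r=np.hypot(P[...,0]-514.2,P[...,1]-320.9)
for lo,hi,z0,z1 in((0,40,150,160),(0,90,102,109)):
    m=(r>=lo)&(r<hi)&(P[...,2]>z0)&(P[...,2]<z1);Q=P[m]
    print(m.sum(),(Q.min(0)+Q.max(0))/2,np.ptp(Q,0),Q.mean(0))
    if z0==102: print("tilt",np.linalg.lstsq(np.c_[Q[:,:2]-[514.2,320.9],np.ones(len(Q))],Q[:,2],rcond=None)[0])
A=topdown(c,514.2,320.9,88,60,4)
for k in range(3):
    t=np.deg2rad(-24.5+120*k)
    cv2.circle(A,(int(240+160*np.cos(t)),int(240-160*np.sin(t))),24,(255,0,0),1)
    t-=np.deg2rad(32)
    cv2.circle(A,(int(240+160*np.cos(t)),int(240-160*np.sin(t))),48,(255,255,0),1)
f=lambda im,u,v:cv2.resize(im[v-60:v+60,u-60:u+60],(320,320),interpolation=cv2.INTER_CUBIC)
cv2.imwrite("pics/t7.png",np.hstack([A,np.vstack([f(s["img"],470,145),f(d["img"],268,113)])[:480]])[:,:,::-1])
cv2.imwrite("pics/s7.png",s["img"][:,:,::-1])
```

```text
[-0.29479765 -0.12190731  1.3559424 ] [ 1.00195443 -1.62115255  4.71907853]
68.03725835299865 [-0.76932019 -0.16210492 -0.11561919] [ 0.02440438 -0.00115712  0.02877048]
[-0.22455597 -0.1293746  -0.69660069] 21.2417
2525 [514.05319437 321.46808333 154.31995432] [45.49654376 44.92027152  8.60608059] [514.62105895 322.91047196 155.76435679]
9064 [519.92787384 320.79659294 105.49809669] [168.40094516 157.21914973   6.98471768] [516.87698545 329.276315   105.76863655]
tilt [2.59468307e-04 4.96247553e-05 1.05767526e+02]
```

View pics/t7.png

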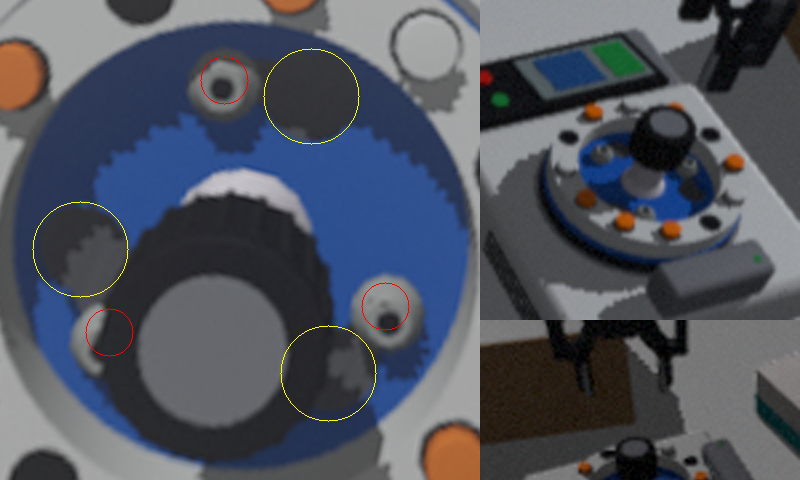

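View pics/s7.png

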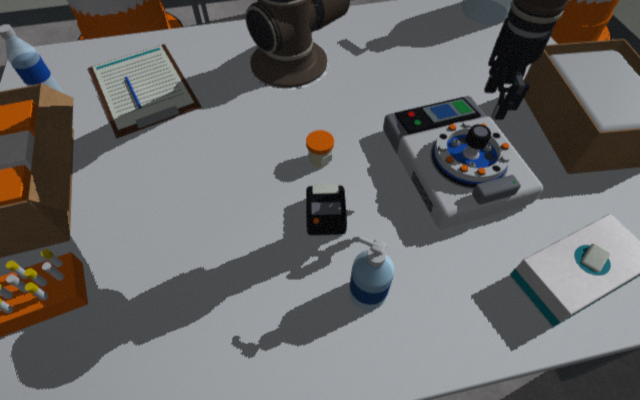

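The carousel lies flat: its rim is at 105.8 mm (106 expected) with tilt under 0.0003. Its holes stand at the locked angle with the stud heads over the slot ends. The bottle, printer and jar are at the same pixels as before.

Run:
```python
from workcell import env
env.job_done(); print(env.get_time_s())
```

```text
the job is handed in; nothing more can be done
the job is handed in; nothing more can be done
```

The carousel is seated and locked on the turntable, and I handed the job in at about 21 s of the 51 s allowed. No verdict is reported back.

**What I did:** I found the studs and keyholes with the wrist camera and gripped the carousel by its knob. I carried it over the studs, turned it 18° to line up the holes, and lowered it until it touched down. Then I twisted it clockwise until it stopped, let go and lifted the gripper clear.

**Last checks:**
- **Flat:** the rim top measured 105.8 mm (106 mm expected), with no measurable tilt.
- **Locked:** the twist resistance jumped to 1.4 N m after about 32–33° of turn, where the stop was expected. After release, the stud heads stand over the slot ends.
- **Clear:** the force on the tool was close to zero after lifting.
- **Bystanders:** the bottle, printer and jar look unmoved in the scene picture. I judged this by eye and did not re-measure them.

**Disagreements:**
- **Turntable axis:** the scene and side cameras put it 2 to 6 mm from where the wrist camera did. I used the wrist value, because two views from opposite sides agreed to 0.2 mm and the fit confirmed it.
- **Touch-down height:** the arm read 0.4 mm higher than expected at touch-down. The rim height measured later shows the carousel is seated.

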